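Set a specimen tile flush against the stops of an alignment jig and hold it there

TASK

On the jig beside the microscope, slip the loose round sleeve over the bare pin, all the way down, and let go of it. Then stand the upright steel spacer bar down to the jig's base plate in the one bay between the block fence and the white tile that is wide enough for it, and with it push the tile away from the fence until it is pressed flush against both round stops (your sleeve and the fixed one). Finish while still gripping the spacer and pressing the tile firmly with it, and leave everything else on the bench where it is.

Things in the scene. Friction and masses are not known exactly. Their poses are not given: they have to be found in the camera images.
- jig: Fixed grey base plate, 170 (x) x 240 (y) x 12 mm thick, on the bench. Origin: centre of its underside. Its +x (within 0.3 rad of world x) points from the block fence (three blocks along its -x edge, 18 mm high) to the two round stops (axes at x = +55, y = +75 and -75 mm). The tile lies loose on the plate between them.
- pin: Fixed bare steel pin standing on the jig plate, 12 mm diameter, 45 mm tall, the top 4 mm tapered to 6 mm diameter. It stands at either of the two stop places (jig x = +55 mm, y = +75 or -75 mm). Origin: centre of its foot, on the plate's top (12 mm above the bench). z up.
- stop: Fixed round aluminium stop at the other stop place, 32 mm diameter, 40 mm tall with a 5 mm pin end on top. Looks like a pin already carrying its sleeve. Origin: centre of its foot, on the plate's top.
- block_short: Fixed aluminium fence block with the set-back face that makes the wide bay: 32 (x) x 30 (y) x 18 mm high. Origin on the plate's top (12 mm above the bench), 16 mm behind its front face; axes as the jig's. The three blocks stand touching, backs in line, at jig x = -66, y = -30, 0, +30 mm in any order. Start gap from this face to the tile: 24 to 31 mm.
- block_mid: Fixed aluminium fence block, 50 mm deep x 30 mm wide x 18 mm high, origin as for block_short, front face at x = +34 mm in its own frame: the gap from it to the tile is at the start only about 4 to 14 mm, too narrow for the spacer.
- block_long: Fixed aluminium fence block, 52 mm deep x 30 mm wide x 18 mm high, origin as for block_short, front face at x = +36 mm: gap also too narrow, like block_mid.
- tile: Loose white glazed (slippery, friction 0.25) tile, 50 (x) x 170 (y) x 14 mm, 0.24 to 0.39 kg, flat on the plate (top 26 mm above the bench), skewed up to 0.05 rad, its edge about 9 to 13 mm short of the stops. Origin: centre of its underside; x, y run as the jig's. Flush against both stops its origin is at jig x = +14 to +16 mm (the sleeve has play).
- sleeve: Loose aluminium sleeve (plain tube) standing upright on the bench, outside diameter 32 mm, bore 16 mm (2 mm play all round on the pin), 40 mm tall, about 0.06 kg. Origin: centre of its underside, z along its axis. Not the flat brass washer.
- spacer: Loose plain steel spacer bar standing on end on the bench, 16 (x) x 20 (y) x 70 mm tall (z), about 0.07 kg. Origin: centre of its lower end. It goes in upright with its 16 mm thickness along the jig's x.
- dish: Bystander: low clear glass dish, 90 mm across, 15 mm high. Origin: centre of underside. Leave alone.
- eyepiece: Bystander: black round eyepiece standing on the bench, 42 mm across, 50 mm tall. Leave alone.
- jar: Bystander: small amber jar with white cap, 42 mm across, 55 mm tall. Leave alone.
- driver: Bystander: black-handled screwdriver lying on the right, 160 mm long. Leave alone.
- offcut: Bystander: marble offcut, 45 x 30 x 14 mm. Leave alone.
- washer: Bystander: flat brass washer, 44 mm across, 6 mm thick. Leave alone.
- brush: Bystander: brush with a wooden handle, lying, 160 mm long. Leave alone.
Mind the look-alikes: they are no part of the job. Leave any blue or red look-alike of the sleeve alone.

How it is judged:
On the way, in this order (a step that is already met when the one before it is completed fails the run):
1. the sleeve is down over the bare pin and let go (horizontal distance between sleeve and pin below 0.004 m and z of sleeve in the frame of pin below 0.004 m and angle between sleeve's own z axis and vertical below 0.1 rad and contact force between the fingers and sleeve below 0.1 N), for 0.2 s.
2. the spacer stands down in the wide bay between the set-back block and the tile (y of spacer in the frame of block_short between -0.009 and 0.009 m and x of spacer in the frame of block_short between 0.018 and 0.062 m and z of spacer in the frame of block_short below 0.009 m and angle between spacer's own z axis and vertical below 0.15 rad), for 0.1 s.
At the end, for the whole second after the job is handed in: Sleeve fully down on the pin; gripped spacer upright in the wide bay (9 mm sideways, within 9 mm of the plate), pressing the tile over 2 N; tile flat, square within 0.035 rad, within 15 mm sideways, touching sleeve and stop (0.3 N each); fingers off the tile (all of step 2 and horizontal distance between sleeve and pin below 0.004 m and z of sleeve in the frame of pin below 0.004 m and angle between sleeve's own z axis and vertical below 0.1 rad and x of tile in the frame of jig between 0.0125 and 0.018 m and y of tile in the frame of jig between -0.015 and 0.015 m and z of tile in the frame of jig below 0.0145 m and angle between the y axis of tile and the y axis of jig, either way round below 0.035 rad and contact force between tile and sleeve above 0.3 N and contact force between tile and stop above 0.3 N and contact force between spacer and tile above 2 N and contact force between the fingers and spacer above 1 N and contact force between each of the arm, the fingers and tile below 0.3 N and linear speed of tile below 0.01 m/s); the arm keeps its last pose, push and grip.
It fails at once if one of the bystanders is moved more than 30 mm (distance of any of dish, eyepiece, jar, driver, offcut, washer, brush from where it was at the start of the episode above 0.03 m).
It also fails if it takes over 61 s, if anything falls off the work surface, if the arm or the gripper's body presses on something with over 40 N, if the wrist force passes 120 N, or if a joint passes its speed limit or range.

ROBOT

A 6-joint arm with a two-finger parallel gripper is mounted at the origin on the work surface. World frame = base frame: x ahead of the robot, y to its left, z up, the work surface at z = 0. Lengths are in m, angles in rad, forces in N, time in s.
With the tool pointing down it reaches from about 0.375 to 0.925 m from the base axis. Payload 5.7 kg.
Tool frame: the origin (TCP) lies at the very end of the fingers, on their centre line; the grasp point (between the pads) lies 19 mm behind it; x points along the fingers, z is the direction in which the jaws open and shut, and the axes are right-handed (so a half turn about x gives the same grasp; the last joint's range is limited). The gripper opens to 85 mm and grips with 20 to 120 N. Pads are 22 mm wide; open, the fingers measure 114 mm over their backs; the gripper's body (76 mm by 85 mm) begins 54 mm behind the grasp point. The pads swing forward as they close: fully open they stand 13 mm farther back than shut.
Start: joints at [-1.403, 0.359, 1.51, -0, 1.272, -0.115], TCP at [0.167, -0.576, 0.231] pointing down, gripper open.
Joint ranges: [-2.97, 2.97], [-1.01, 2.36], [0.21, 2.38], [-0.96, 4.11], [0.2, 2.71], [-2.98, 2.98]. Speed limits (rad/s): [2.39, 2.39, 3.14, 3.14, 3.14, 3.14].

INTERFACE

Orientations are given as a unit quaternion [w, x, y, z].
In Python, from rig import telemetry, optics, bot gives the robot as it stands.
- The arm moves only by the shell command python3 -m creep 'ROWS'. ROWS is text: rows parted by semicolons, each of 5 numbers parted by spaces: the shift along the tool's x, y, z in m, then the turn about the tool's x in rad, then the closure, from 0 (fully open) to 1 (shut). In form: tx ty tz yaw jaw; .... A call has 1 to 10 rows; each row is the pose to reach, as a shift and turn from the pose measured when the call began, along the tool's axes at that moment; what a row does not reach only later rows make up. A row lasts 1/10 s, in which the tool goes at most 50 mm and 8.59 degrees, less where a joint would pass 70% of its speed; a pose out of reach is approached as far as the arm can. A call with a gripper value outside its range is refused whole. The fingers move at their own pace and stop on an object; the grip force is fixed at half the most. Time passes only in rows, so rows that repeat a pose let the fingers close. It gives the time, the measured TCP pose, the force and the opening at its end, in the units of the state.
- telemetry.sense(): the state, without advancing time (a new reading comes with each control period).
- optics.grab_frame(name): name is "side" or "top" or "wrist"; returns the picture (480x640x3 uint8, blue, green, red); there is no depth.
- optics.camera_model(name): a dict with "intrinsics" (3x3 intrinsics, pixels), "D" ([k1, k2, p1, p2, k3] as OpenCV has them; the pictures are not rectified), "camera_from_world" (4x4, takes a point from world to camera coordinates). Camera axes: x right, y up, looking along -z (the intrinsics and any distortion apply to the point x, -y, -z); pixel columns grow to the right and rows downward; lengths in m; the calibration is good to about 2 mm. A picture is of the moment at which its call begins: read the wrist's pose just before it. camera_model takes no time and is no camera call; for the wrist camera it gives the pose at the moment of the call.
- bot.finish_job(): hands the job in, once; it reports no verdict.
The state is a dict: "time_s": time; "q": joint angles; "joint_velocities": joint speeds; "tau": joint torques, N m; "eef_pos": TCP position; "eef_rot": TCP orientation; "force": force on the tool from outside, world axes, zero at the start; "wrist_torque": the same for the moment, N m; "grip_width": finger opening in m.
Only numpy, scipy, OpenCV 4.12 (cv2) and the standard library are available. Lean on these libraries where they do the work, as an engineer would, in place of code of your own. Each camera call takes 0.05 s, during which the arm holds its last target.

## Working session

There is one attempt and no reset: what is moved stays moved. The work goes in short steps, Python scripts to look and compute and a shell command to move; the robot and the scene stay as the last step left them, time stands still between calls to the robot, and variables do not carry over. Pictures are saved under pics/ and viewed, and the job is handed in when it is done.

```bash
ls; mkdir -p pics; python3 - <<'E'
from rig import telemetry, optics, bot
import cv2
for n in ["top","side","wrist"]:
    im=optics.grab_frame(n); cv2.imwrite(f"pics/{n}0.png",im)
    m=optics.camera_model(n); print(n,m)
print(telemetry.sense())
E
```

```text
pics
top {'intrinsics': array([[484.99407197,   0.        , 313.39289484],
       [  0.        , 484.99407197, 241.48152821],
       [  0.        ,   0.        ,   1.        ]]), 'D': array([-0.0561186,  0.       ,  0.       ,  0.       ,  0.       ]), 'camera_from_world': array([[ 0.0207057 , -0.99964696,  0.01665008, -0.07011151],
       [ 0.99561184,  0.02213653,  0.09092321, -0.61358736],
       [-0.09125969,  0.01469439,  0.99571871, -1.15022522],
       [ 0.        ,  0.        ,  0.        ,  1.        ]])}
side {'intrinsics': array([[462.21112406,   0.        , 321.2293633 ],
       [  0.        , 462.21112406, 235.37975645],
       [  0.        ,   0.        ,   1.        ]]), 'D': array([-0.01636585,  0.        ,  0.        ,  0.        ,  0.        ]), 'camera_from_world': array([[-0.96212573, -0.271869  ,  0.02003307,  0.55789357],
       [ 0.16314664, -0.51537285,  0.84129305, -0.1342978 ],
       [-0.218397  ,  0.81269802,  0.540208  , -0.85304426],
       [ 0.        ,  0.        ,  0.        ,  1.        ]])}
wrist {'intrinsics': array([[432.48664887,   0.        , 33
[... 548 characters left out ...]
00e+00]])}
{'time_s': 0.15, 'q': array([-1.40310212e+00,  3.59405055e-01,  1.51118215e+00,  1.01176947e-05,
        1.27253802e+00, -1.15103085e-01]), 'joint_velocities': array([ 1.05310223e-03, -1.80407128e-03, -4.27402056e-03, -2.66061544e-04,
        1.18972900e-03,  1.39799844e-06]), 'tau': array([-2.73598362e-04, -5.28027678e+01, -2.78930068e+01, -2.51942001e-04,
        8.27728480e-03, -1.07877815e-05]), 'eef_pos': array([ 0.16732973, -0.575635  ,  0.23060834]), 'eef_rot': array([ 0.56508237,  0.42492209,  0.56586383, -0.42417126]), 'force': array([-0.11752165,  0.60736484,  0.57476454]), 'wrist_torque': array([-0.02393656, -0.0074617 , -0.01427035]), 'grip_width': 0.08571042449943657}
```

View pics/top0.png

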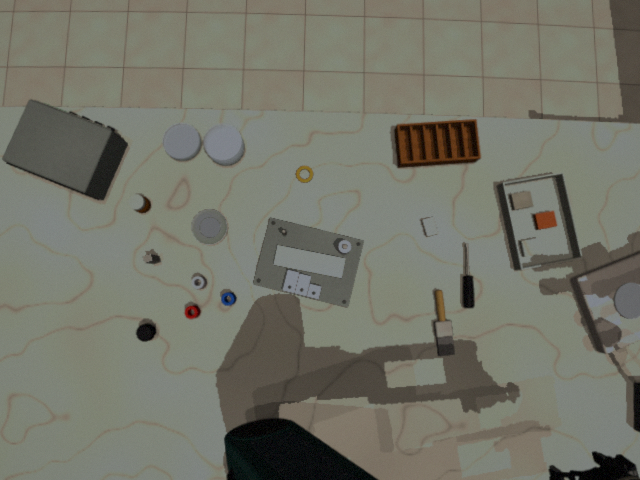

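View pics/side0.png

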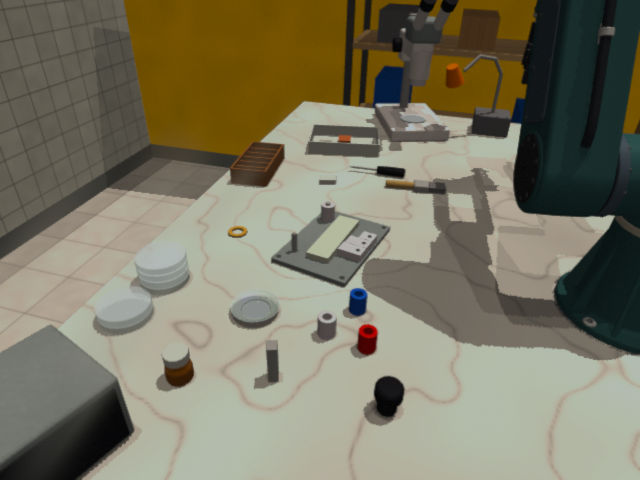

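View pics/wrist0.png

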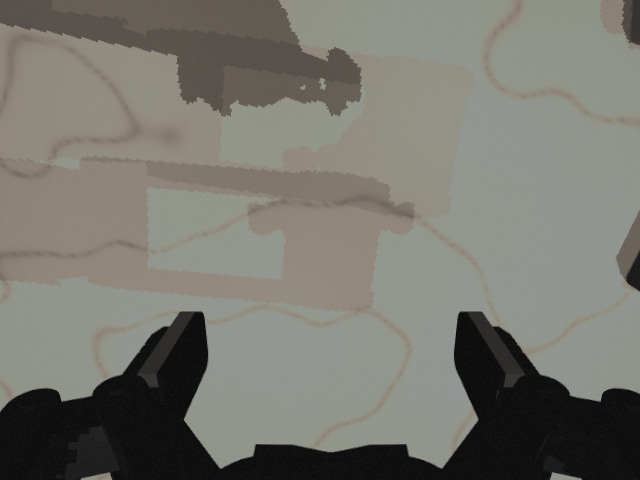

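The top view shows the jig around (307,262), with the pin at (283,231), the fixed stop at (344,246), the sleeve at (199,282) and the spacer at (152,257). I'll zoom in.

```bash
cat > h.py <<'E'
import numpy as np, cv2
from rig import telemetry, optics, bot
from scipy.spatial.transform import Rotation as R
def ray(m,uv):
    K=m["intrinsics"];D=m["D"];T=m["camera_from_world"]
    p=cv2.undistortPoints(np.array([[uv]],float),K,D)[0,0]
    d=T[:3,:3].T@np.array([p[0],-p[1],-1.]); o=-T[:3,:3].T@T[:3,3]
    return o,d
def onz(m,uv,z):
    o,d=ray(m,uv); return o+d*(z-o[2])/d[2]
def proj(m,P):
    T=m["camera_from_world"]; c=T[:3,:3]@np.asarray(P,float)+T[:3,3]
    q=np.array([[c[0],-c[1],-c[2]]])
    return cv2.projectPoints(q,np.zeros(3),np.zeros(3),m["intrinsics"],m["D"])[0][0,0]
def tool():
    s=telemetry.sense(); w,x,y,z=s["eef_rot"]
    return np.array(s["eef_pos"]),R.from_quat([x,y,z,w]).as_matrix(),s
E
python3 - <<'E'
import cv2
t=cv2.imread("pics/top0.png")
a=cv2.resize(t[205:315,240:375],None,fx=5.5,fy=5.5,interpolation=cv2.INTER_CUBIC)
b=cv2.resize(t[180:350,110:250],None,fx=3.5,fy=3.5,interpolation=cv2.INTER_CUBIC)
cv2.imwrite("pics/za.png",a);cv2.imwrite("pics/zb.png",b)
from h import *
m=optics.camera_model("top")
for n,uv,z in [("pintop",(283,231),.057),("stoptop",(344,246),.052),("sleeve",(199,282),.04),("spacer",(150,255),.07)]: print(n,onz(m,uv,z))
p,Rm,s=tool(); print(p);print(Rm)
E
```

```text
pintop [0.63572298 0.01616883 0.057     ]
stoptop [ 0.60361265 -0.12972766  0.052     ]
sleeve [0.51070688 0.21432442 0.04      ]
spacer [0.57088129 0.3254402  0.07      ]
[ 0.16732973 -0.575635    0.23060834]
[[-2.46264897e-04  9.60279486e-01  2.79039867e-01]
 [ 1.51268550e-03  2.79039914e-01 -9.60278313e-01]
 [-9.99998826e-01  1.85616721e-04 -1.52131859e-03]]
```

View pics/za.png

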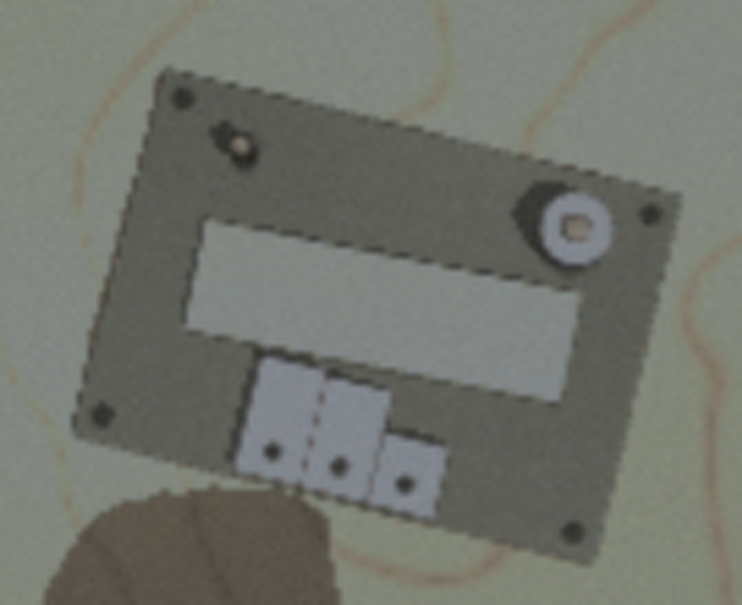

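View pics/zb.png

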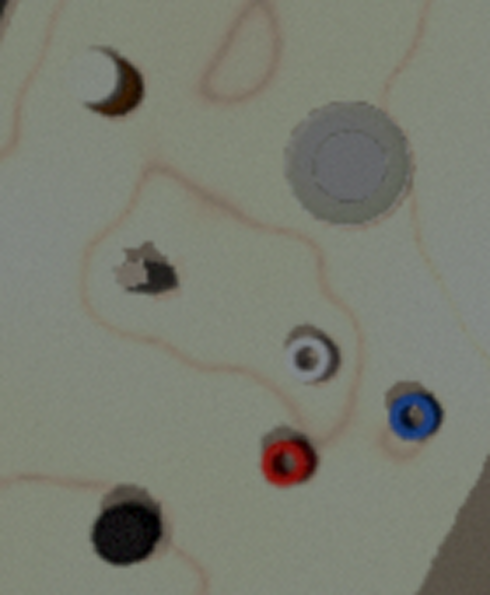

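```bash
python3 - <<'E'
from h import *
m=optics.camera_model("wrist"); p,Rm,s=tool()
T=m["camera_from_world"]; c=-T[:3,:3].T@T[:3,3]
print("cam in tool",Rm.T@(c-p), "dirs", Rm.T@(-T[2,:3]),Rm.T@T[0,:3])
print("centre on bench", Rm.T@(onz(m,(320,200),0)-p))
E
python3 -m creep '0 .0436 -.0233 0 0; 0 .0873 -.0465 0 0; 0 .131 -.0698 0 0; 0 .1745 -.093 0 0; 0 .218 -.116 0 0; 0 .262 -.1395 0 0; 0 .305 -.163 0 0; 0 .349 -.186 0 0.3; 0 .349 -.186 0 0.3'
```

```text
cam in tool [-0.14246693  0.07722178 -0.00058182] dirs [ 9.52845560e-01 -3.03454429e-01  8.65463097e-04] [-1.08103244e-03 -5.42402672e-04  9.99999269e-01]
centre on bench [ 0.23062119 -0.01075848 -0.00958058]
time_s: 1.05
eef_pos: [0.4541, -0.2951, 0.2309]
eef_rot: [0.566, 0.424, 0.567, -0.422]
force: [-0.2, 0.1, -0.0]
grip_width: 0.0604
```

```bash
python3 -m creep '0 .0225 -.05 0 .3; 0 .045 -.1 0 .3; 0 .0675 -.15 0 .3; 0 .09 -.2 0 .3; 0 .112 -.25 0 .3; 0 .135 -.3 0 .3; 0 .157 -.35 0 .3; 0 .18 -.4 0 .3; 0 .202 -.45 0 .3; 0 .225 -.5 0 .3'; python3 -m creep '0 0 0 0 .3'
python3 - <<'E'
from h import *
p,Rm,s=tool();m=optics.camera_model("wrist")
im=optics.grab_frame("wrist");cv2.imwrite("pics/w1.png",im);np.save("w1.npy",np.array([m],dtype=object),allow_pickle=True);print(p,s["q"],s["grip_width"])
E
```

```text
time_s: 2.05
eef_pos: [0.5202, 0.1968, 0.2325]
eef_rot: [0.566, 0.424, 0.567, -0.422]
force: [0.8, 0.0, 0.8]
grip_width: 0.0596
time_s: 2.15
eef_pos: [0.5208, 0.2018, 0.2325]
eef_rot: [0.567, 0.424, 0.568, -0.42]
force: [0.6, -0.2, 0.1]
grip_width: 0.0596
[0.52083754 0.20177231 0.23248584] [0.24275126 0.2960394  1.60258319 0.00499592 1.23919811 1.5189387 ] 0.059557787971294296
```

View pics/w1.png

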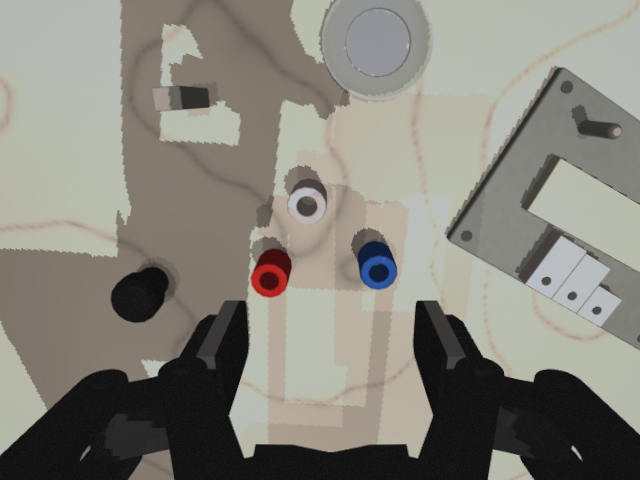

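Wrist view: sleeve top ring at (306,205), with red at (269,273) and blue at (378,266) close by. The spacer leans left with its top near (167,98), and the pin tip is at (615,130).

```bash
python3 - <<'E'
from h import *
im=cv2.imread("pics/w1.png"); m=np.load("w1.npy",allow_pickle=True)[0]
cv2.imwrite("pics/z2.png",np.hstack([cv2.resize(im[70:130,130:230],(500,300),interpolation=cv2.INTER_CUBIC),cv2.resize(im[175:235,275:335],(300,300),interpolation=cv2.INTER_CUBIC)]))
for n,uv,z in [("sl",(306,205),.04),("red",(269,273),.04),("blue",(378,266),.04),("spc top",(167,98),.07),("spc base R",(209,97),0),("pin",(615,130),.057)]: print(n,onz(m,uv,z))
mt=optics.camera_model("top")
print("top:",onz(mt,(110+310/3.5,180+357/3.5),.04),onz(mt,(110+132/3.5,180+270/3.5),.07))
E
```

```text
sl [0.50996673 0.22014917 0.04      ]
red [0.44464113 0.23396225 0.04      ]
blue [0.47709665 0.14855235 0.04      ]
spc top [0.56258266 0.33230756 0.07      ]
spc base R [0.56598344 0.32298823 0.        ]
pin [0.63544075 0.01813167 0.057     ]
top: [0.51068321 0.21534998 0.04      ] [0.56573963 0.33057629 0.07      ]
```

View pics/z2.png

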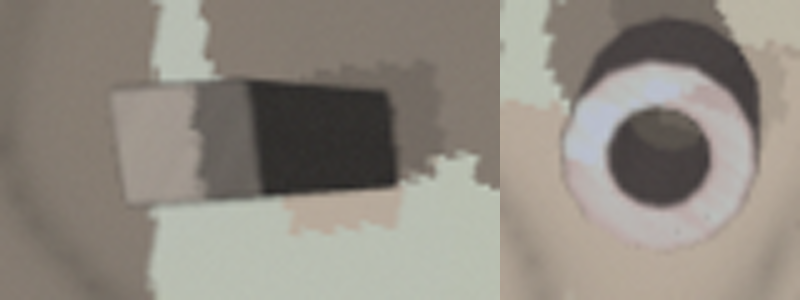

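```bash
python3 - <<'E'
from h import *
m=np.load("w1.npy",allow_pickle=True)[0]
P=[onz(m,(130+u/5,70+v/5),.07) for u,v in [(112,92),(252,82),(263,193),(130,203)]]
P=np.array(P);print(P,P.mean(0));e=lambda a,b:(np.linalg.norm(P[b]-P[a]),np.degrees(np.arctan2(*(P[b]-P[a])[1::-1])))
print(e(0,1),e(1,2),e(3,2),e(0,3))
for z in [.04]: print(onz(m,(307,206),z))
ms=optics.camera_model("side");mt=optics.camera_model("top")
s=cv2.imread("pics/side0.png");t=cv2.imread("pics/top0.png")
a=s[300:395,255:375];cv2.imwrite("pics/z3.png",np.hstack([cv2.resize(a,None,fx=5,fy=5,interpolation=cv2.INTER_CUBIC)]))
E
```

```text
[[0.56604126 0.3432991  0.07      ]
 [0.57262224 0.32488362 0.07      ]
 [0.55864764 0.32045555 0.07      ]
 [0.5521891  0.33813236 0.07      ]] [0.56237506 0.33169266 0.07      ]
(np.float64(0.019556056048876277), np.float64(-70.33507849120559)) (np.float64(0.014659369307202994), np.float64(-162.41837176627854)) (np.float64(0.018819734855412305), np.float64(-69.92930196046782)) (np.float64(0.014784368808172094), np.float64(-159.5448877001142))
[0.50940863 0.21916224 0.04      ]
```

View pics/z3.png

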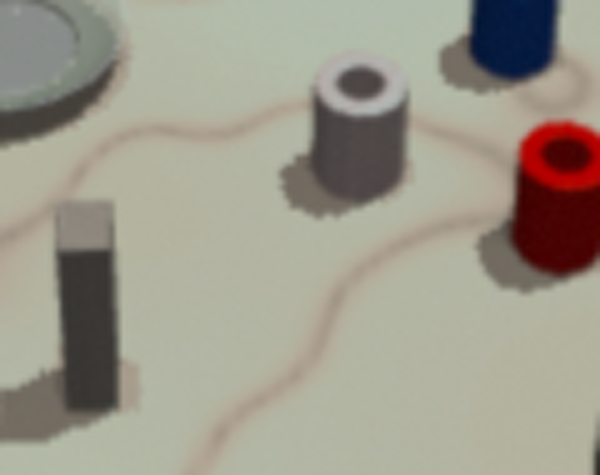

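```bash
python3 - <<'E'
from h import *
ms=optics.camera_model("side");mt=optics.camera_model("top");m=np.load("w1.npy",allow_pickle=True)[0]
print(onz(ms,(327,316.8),.04),onz(ms,(272,345.2),.07))
def tri(L):
    A=np.zeros((3,3));b=np.zeros(3)
    for mm,uv in L:
        o,d=ray(mm,uv);d/=np.linalg.norm(d);Q=np.eye(3)-np.outer(d,d);A+=Q;b+=Q@o
    return np.linalg.solve(A,b)
print(tri([(ms,(327,316.8)),(mt,(198.6,282))]),tri([(ms,(327,316.8)),(m,(307,206))]))
p,Rm,s=tool();print(p,Rm,s["joint_velocities"])
E
```

```text
[0.50725686 0.22497754 0.04      ] [0.55960112 0.33706522 0.07      ]
[0.50999511 0.21684615 0.0321817 ] [0.50836407 0.21922229 0.03473459]
[0.52020458 0.19913141 0.23220335] [[ 0.00130473  0.95752258  0.28835535]
 [ 0.00321925  0.28835008 -0.95751964]
 [-0.99999397  0.00217759 -0.00270628]] [-0.06179724 -0.01912826  0.03724531 -0.02725232  0.00828041 -0.0259125 ]
```

```bash
python3 -m creep '.04 -.003 -.012 0 .3; .08 -.005 -.0218 0 .3; .105 -.005 -.0218 0 .3; .105 -.005 -.0218 0 .3; .105 -.005 -.0218 0 .3; .105 -.005 -.0218 0 .3'
python3 - <<'E'
from h import *
p,Rm,s=tool();m=optics.camera_model("wrist")
im=optics.grab_frame("wrist");cv2.imwrite("pics/w2.png",im);np.save("w2.npy",np.array([m],dtype=object),allow_pickle=True);print(p,Rm,s["joint_velocities"],s["grip_width"])
E
```

```text
time_s: 2.8
eef_pos: [0.5108, 0.2183, 0.1289]
eef_rot: [0.568, 0.424, 0.567, -0.42]
force: [0.2, -0.2, 0.4]
grip_width: 0.0598
[0.51083101 0.21825959 0.12891422] [[ 0.0040159   0.95782873  0.28731166]
 [ 0.00370902  0.28729773 -0.95783415]
 [-0.99998506  0.00491221 -0.00239885]] [ 0.00732851 -0.00711897 -0.00813784  0.00111433 -0.00353501  0.00299118] 0.059786196177061955
```

View pics/w2.png

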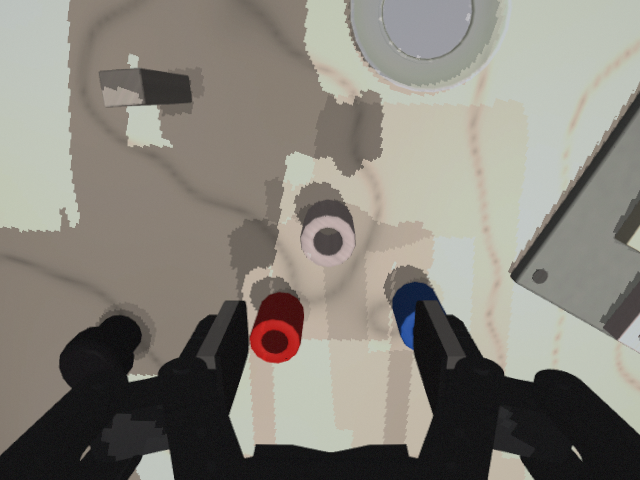

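Sleeve top ring is now at (328,241), nearly centred between the fingers.

```bash
python3 - <<'E'
from h import *
m=np.load("w2.npy",allow_pickle=True)[0]; p,Rm,s=tool()
for uv in [(328,241)]:
    P=onz(m,uv,.04);print(P,Rm.T@(P-p),p)
for uv,z in [((122,86),.07)]: print(onz(m,uv,z))
E
```

```text
[0.50963959 0.22005963 0.04      ] [ 0.08909749 -0.00126721 -0.00161813] [0.51091264 0.2185225  0.12909884]
[0.56313519 0.33276842 0.07      ]
```

```bash
python3 -m creep '.04 -.001 -.001 0 .3; .08 -.001 -.0015 0 .3; .1 -.001 -.0015 0 .3; .115 -.001 -.0015 0 .3; .115 -.001 -.0015 0 .3; .115 -.001 -.0015 0 1; .115 -.001 -.0015 0 1; .115 -.001 -.0015 0 1; .115 -.001 -.0015 0 1; .115 -.001 -.0015 0 1'; python3 -m creep '0 0 0 0 1'
```

```text
time_s: 3.85
eef_pos: [0.5116, 0.2205, 0.016]
eef_rot: [0.569, 0.425, 0.566, -0.419]
force: [0.3, -0.2, 6.7]
grip_width: 0.0307
time_s: 3.95
eef_pos: [0.5123, 0.2207, 0.0172]
eef_rot: [0.569, 0.426, 0.566, -0.418]
force: [-0.4, -0.9, -1.2]
grip_width: 0.0302
```

```bash
python3 -m creep '-.03 0 0 0 1; -.07 0 0 0 1; -.1 0 0 0 1; -.1 0 0 0 1; -.1 0 0 0 1; -.1 0 0 0 1'
python3 - <<'E'
from h import *
p,Rm,s=tool();m=optics.camera_model("wrist")
im=optics.grab_frame("wrist");cv2.imwrite("pics/w3.png",im);np.save("w3.npy",np.array([m],dtype=object),allow_pickle=True);print(p,Rm,s["joint_velocities"],s["grip_width"])
E
```

```text
time_s: 4.55
eef_pos: [0.5104, 0.2198, 0.1164]
eef_rot: [0.569, 0.425, 0.566, -0.419]
force: [0.5, 0.4, -1.0]
grip_width: 0.0307
[0.51039713 0.2198438  0.11643122] [[ 0.00825452  0.95769266  0.28767452]
 [ 0.00483635  0.28764272 -0.95772557]
 [-0.99995424  0.00929686 -0.00225738]] [-0.00054329  0.01595829  0.0068691  -0.00027019  0.00085492 -0.00070079] 0.03070816483380269
```

View pics/w3.png

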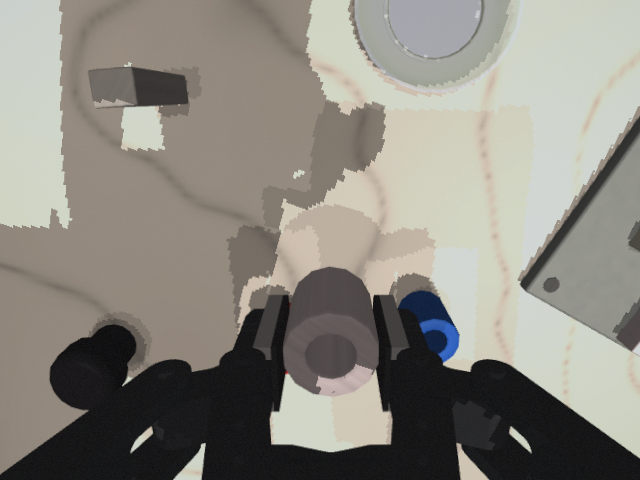

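```bash
python3 -m creep '-.014 .004 .041 .1 1; -.014 .008 .082 .2 1; -.014 .012 .123 .3 1; -.014 .015 .165 .4 1; -.014 .0184 .206 .51 1; -.014 .0184 .206 .51 1; -.014 .0184 .206 .51 1; -.014 .0184 .206 .51 1; -.014 .0184 .206 .51 1; -.014 .0184 .206 .51 1'
python3 - <<'E'
from h import *
p,Rm,s=tool();m=optics.camera_model("wrist")
im=optics.grab_frame("wrist");cv2.imwrite("pics/w4.png",im);np.save("w4.npy",np.array([m],dtype=object),allow_pickle=True);print(p,Rm,s["joint_velocities"],s["grip_width"])
t=optics.grab_frame("top");cv2.imwrite("pics/t4.png",t)
E
```

```text
time_s: 5.6
eef_pos: [0.5864, 0.0289, 0.1295]
eef_rot: [0.443, 0.554, 0.443, -0.548]
force: [-1.3, -0.0, -0.7]
grip_width: 0.0305
[0.58635517 0.02891184 0.12954095] [[ 0.00678691  0.97668262 -0.21458099]
 [ 0.00481694 -0.21461537 -0.97668677]
 [-0.99996537  0.00559507 -0.0061612 ]] [-2.93238388e-03 -4.20353459e-03 -3.56089685e-03 -2.02476081e-05
 -7.89020456e-05  1.60423592e-03] 0.030549818478234247
```

View pics/w4.png

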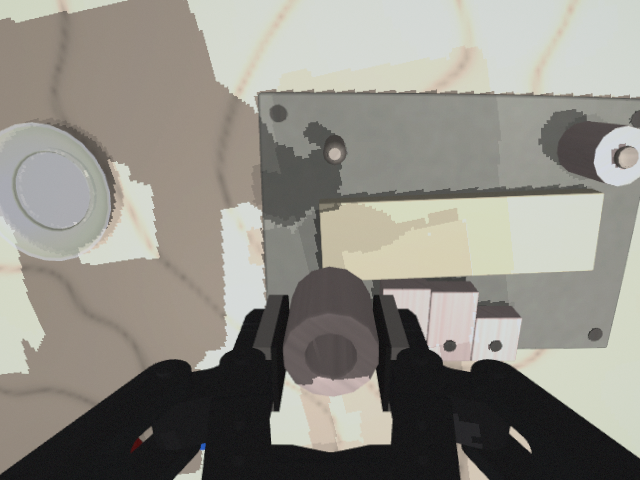

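Pin tip at (335,154), stop top at (626,157), and the held sleeve's top ring at about (331,350). The jig is nearly square in the image.

```bash
python3 - <<'E'
from h import *
im=cv2.imread("pics/w4.png")
cv2.imwrite("pics/z4.png",np.hstack([cv2.resize(im[115:175,300:370],(560,480),interpolation=cv2.INTER_CUBIC),cv2.resize(im[255:400,275:390],None,fx=2,fy=480/145,interpolation=cv2.INTER_CUBIC)]))
m=np.load("w4.npy",allow_pickle=True)[0]; p,Rm,s=tool()
def tl(uv,z): P=onz(m,uv,z); return P.round(4),(Rm.T@(P-p)).round(4)
print("pin",tl((335,153.5),.057)); print("sleeve top",tl((331,350),p[2]+.0228))
print("stop",tl((626,157),.057))
print("jig corner",tl((259,93),.012),tl((268,348),.012),tl((606,348),.012))
E
```

```text
pin (array([0.6352, 0.0165, 0.057 ]), array([0.073 , 0.0495, 0.0018]))
sleeve top (array([0.5862, 0.0289, 0.1525]), array([-0.0228, -0.0004, -0.0003]))
stop (array([ 0.6029, -0.128 ,  0.057 ]), array([0.0721, 0.0491, 0.1499]))
jig corner (array([0.6734, 0.053 , 0.012 ]), array([ 0.1185,  0.0787, -0.0417])) (array([0.5096, 0.0911, 0.012 ]), array([ 0.1175, -0.0894, -0.0437])) (array([ 0.4566, -0.1417,  0.012 ]), array([ 0.116 , -0.0911,  0.1951]))
```

View pics/z4.png

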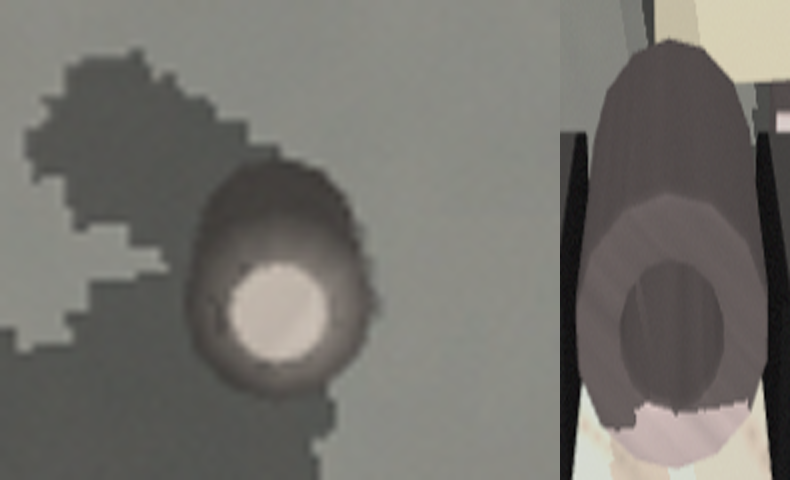

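```bash
python3 - <<'E'
from h import *
m=np.load("w4.npy",allow_pickle=True)[0]; p,Rm,s=tool()
def tl(uv,z): P=onz(m,uv,z); return P.round(4),(Rm.T@(P-p)).round(4)
print("pin",tl((334.75,154),.057)); 
for dz in (.0228,.0218): print("sleeve top",tl((331,355),p[2]+dz))
# sleeve bottom front edge at y=+16
print("bottom far edge",tl((275+113/2,255+40*145/480),p[2]-.0172))
t=cv2.imread("pics/t4.png");cv2.imwrite("pics/z5.png",cv2.resize(t[190:330,230:380],None,fx=4,fy=4,interpolation=cv2.INTER_CUBIC))
E
```

```text
pin (array([0.6349, 0.0167, 0.057 ]), array([0.073 , 0.0493, 0.0017]))
sleeve top (array([0.5844, 0.0293, 0.1525]), array([-0.0228, -0.0022, -0.0003]))
sleeve top (array([0.5838, 0.0295, 0.1515]), array([-0.0218, -0.0029, -0.0003]))
bottom far edge (array([0.5983, 0.0262, 0.1125]), array([ 0.0173,  0.0118, -0.0001]))
```

View pics/z5.png

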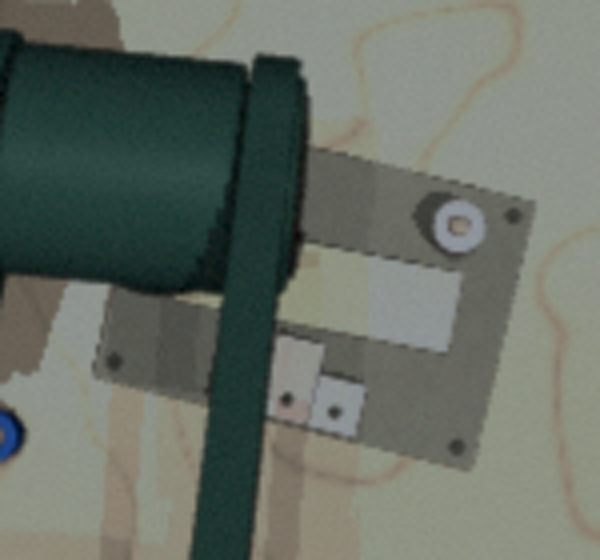

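```bash
python3 -m creep '0 .026 .001 0 1; .02 .0527 .002 0 1; .045 .0525 .0021 0 1; .045 .0525 .0021 0 1; .045 .0525 .0021 0 1; .045 .0525 .0021 0 1'
python3 - <<'E'
from h import *
p,Rm,s=tool()
print(p,Rm)
ms=optics.camera_model("side")
im=optics.grab_frame("side");cv2.imwrite("pics/s5.png",im)
c=p+Rm@np.array([.0172,-.003,-.0003]);print("sleeve bottom",c)
u,v=proj(ms,[.635,.0165,.057]).astype(int);print(u,v)
cv2.imwrite("pics/z6.png",cv2.resize(im[v-45:v+45,u-60:u+60],None,fx=6,fy=6,interpolation=cv2.INTER_CUBIC))
E
```

```text
time_s: 6.3
eef_pos: [0.6379, 0.0158, 0.0862]
eef_rot: [0.444, 0.554, 0.443, -0.548]
force: [0.6, -0.4, -0.5]
grip_width: 0.0302
[0.63793777 0.01581035 0.08618244] [[ 0.00830522  0.97667048 -0.21458283]
 [ 0.00467356 -0.21462579 -0.97668517]
 [-0.99995459  0.00710872 -0.00634704]]
sleeve bottom [0.63521498 0.01682762 0.0689638 ]
293 231
```

View pics/z6.png

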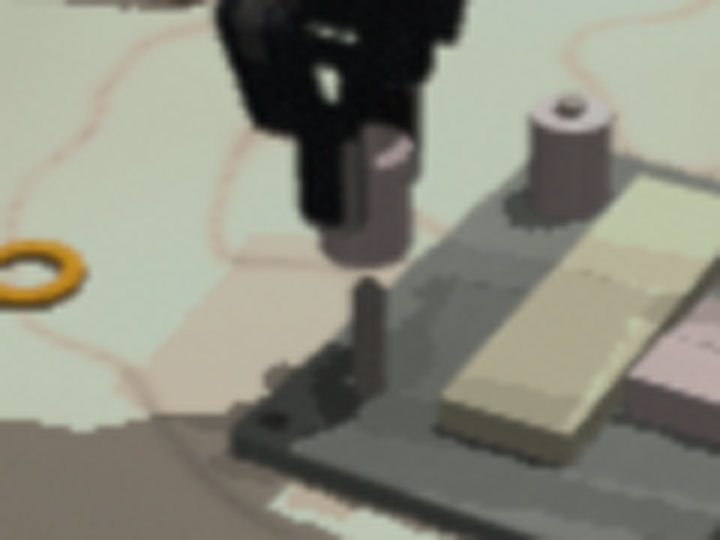

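```bash
python3 - <<'E'
from h import *
ms=optics.camera_model("side")
c=np.array([.6352,.0168,.069])
def z(P): 
    q=proj(ms,P); return ((q-[293-60,231-45])*6).round(0)
a=np.linspace(0,6.28,80)
for nm,c,r in [("sleeve bot",c,.016),("sleeve top",c+[0,0,.04],.016),("pin top",np.array([.635,.0166,.057]),.003),("pin bot",np.array([.635,.0166,.012]),.006)]:
    C=np.array([z(c+[r*np.cos(t),r*np.sin(t),0]) for t in a]); print(nm,C.min(0),C.max(0),z(c))
im=cv2.imread("pics/s5.png");cv2.imwrite("pics/z7.png",cv2.resize(im[205:260,275:325],None,fx=12,fy=10.9,interpolation=cv2.INTER_NEAREST))
E
```

```text
sleeve bot [316. 217.] [410. 266.] [363. 241.]
sleeve top [313. 115.] [410. 162.] [362. 138.]
pin top [355. 266.] [373. 276.] [364. 271.]
pin bot [349. 370.] [383. 389.] [366. 379.]
```

View pics/z7.png

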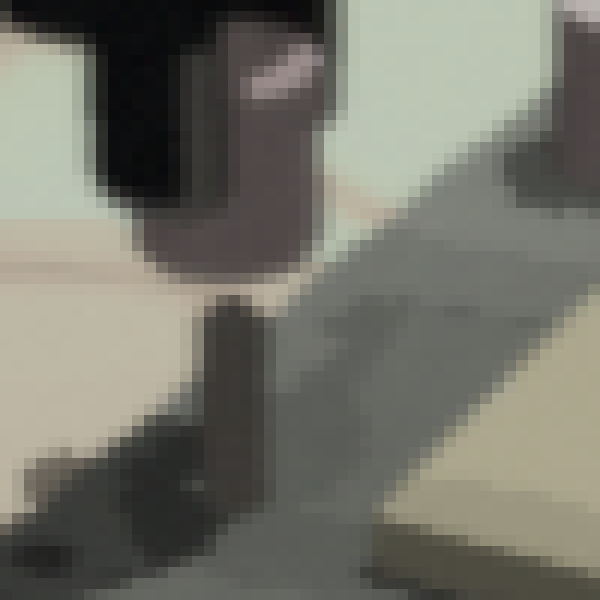

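```bash
python3 - <<'E'
from h import *
ms=optics.camera_model("side")
def z(P): return ((proj(ms,P)-[293-60,231-45])*6).round(0)
ex=np.array([.9767,-.2146,0]);ey=np.array([.2146,.9767,0]);pin=np.array([.635,.0166,.012])
st=pin-.15*ey
a=np.linspace(0,6.28,80)
for zz in (.052,.012):
    C=np.array([z(st+[.016*np.cos(t),.016*np.sin(t),zz-.012]) for t in a]); print("stop",zz,C.min(0),C.max(0))
j=pin-.055*ex-.075*ey
for x,y in [(85,120)]: print("corner",z(j+ex*x/1e3+ey*y/1e3))
print("corner near (-85,120) full px",proj(ms,j-ex*.085+ey*.12),proj(ms,j-ex*.085-ey*.12),proj(ms,j+ex*.085+ey*.12))
im=cv2.imread("pics/s5.png");cv2.imwrite("pics/z8.png",cv2.resize(im[190:300,255:405],None,fx=5.3,fy=5.3,interpolation=cv2.INTER_CUBIC))
E
```

```text
stop 0.052 [525.  81.] [608. 121.]
stop 0.012 [523. 171.] [605. 212.]
corner [223. 419.]
corner near (-85,120) full px [344.66393902 281.403809  ] [389.94247963 224.78515446] [270.13765643 255.8810835 ]
```

View pics/z8.png

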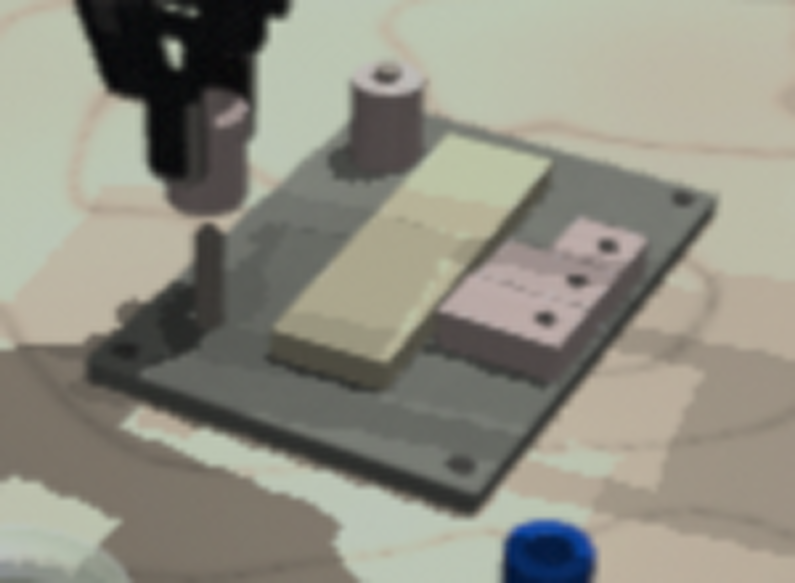

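```bash
python3 -m creep '.01 0 0 0 1; .02 0 0 0 1; .028 -.0002 .0002 0 1; .028 -.0002 .0002 0 1'; python3 - <<'E'
from h import *
p,Rm,s=tool()
ms=optics.camera_model("side");print(s["force"],s["wrist_torque"])
im=optics.grab_frame("side");cv2.imwrite("pics/s6.png",im)
cv2.imwrite("pics/z9.png",cv2.resize(im[190:280,255:375],None,fx=6,fy=6,interpolation=cv2.INTER_CUBIC))
E
```

```text
time_s: 6.75
eef_pos: [0.6367, 0.0158, 0.0566]
eef_rot: [0.443, 0.554, 0.443, -0.548]
force: [-0.9, 0.3, -1.2]
grip_width: 0.0305
[-0.94407224  0.3059266  -1.15946461] [-0.00626224  0.01160967  0.00255665]
```

View pics/z9.png

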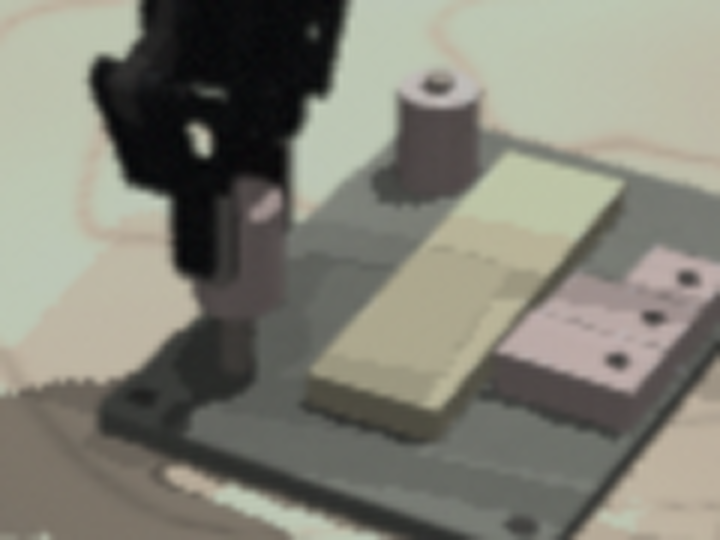

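The sleeve is threaded over the pin tip with no contact force. Continuing down.

```bash
python3 -m creep '.008 .0007 0 0 1; .016 .0007 0 0 1; .022 .0007 0 0 1; .026 .0007 0 0 1; .026 .0007 0 0 1'; python3 -m creep '.003 0 0 0 1; .003 0 0 0 1'
```

```text
time_s: 7.3
eef_pos: [0.6375, 0.0158, 0.0304]
eef_rot: [0.443, 0.554, 0.443, -0.549]
force: [-1.0, 0.5, -0.9]
grip_width: 0.0306
time_s: 7.5
eef_pos: [0.6381, 0.0158, 0.0281]
eef_rot: [0.443, 0.554, 0.443, -0.548]
force: [-1.4, 0.1, 2.8]
grip_width: 0.0304
```

```bash
python3 -m creep '.002 0 0 0 1; .002 0 0 0 1;.002 0 0 0 1'; python3 -m creep '0 0 0 0 .5; 0 0 0 0 .3; 0 0 0 0 .2;0 0 0 0 .2;0 0 0 0 .2'
```

```text
time_s: 7.8
eef_pos: [0.6382, 0.0158, 0.028]
eef_rot: [0.443, 0.554, 0.443, -0.548]
force: [-5.2, -0.5, 14.0]
grip_width: 0.0308
time_s: 8.3
eef_pos: [0.6381, 0.0158, 0.0277]
eef_rot: [0.443, 0.554, 0.443, -0.548]
force: [-0.3, -0.2, -0.1]
grip_width: 0.0684
```

```bash
python3 -m creep '-.03 0 0 0 .2; -.07 0 0 0 .2; -.11 -.03 .02 0 .2; -.14 -.06 .05 0 .2; -.15 -.07 .07 0 .2; -.15 -.07 .07 0 .2; -.15 -.07 .07 0 .2; -.15 -.07 .07 0 .2'
python3 - <<'E'
from h import *
p,Rm,s=tool();m=optics.camera_model("wrist")
im=optics.grab_frame("wrist");cv2.imwrite("pics/w6.png",im);np.save("w6.npy",np.array([m],dtype=object),allow_pickle=True);print(p,Rm,s["q"],s["grip_width"])
E
```

```text
time_s: 9.1
eef_pos: [0.5541, -0.0379, 0.1763]
eef_rot: [0.443, 0.554, 0.443, -0.548]
force: [0.0, 0.0, -0.6]
grip_width: 0.0682
[ 0.55406472 -0.03787378  0.17628656] [[ 0.0064112   0.97671076 -0.21446442]
 [ 0.00508247 -0.21449788 -0.97671123]
 [-0.99996653  0.00517189 -0.00633929]] [-0.19685496  0.34904717  1.67804399  0.00696744  1.10921772  1.58701906] 0.06817092933941496
```

View pics/w6.png

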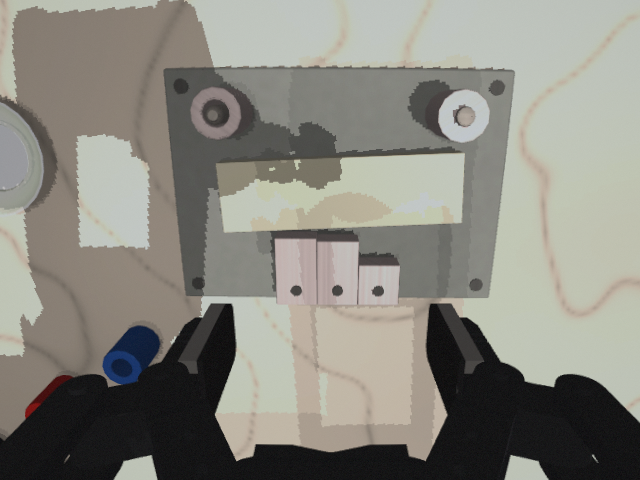

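Sleeve is down on the pin at (215,113). Short block top is at (358–399, 265–303), and the tile's near edge runs from (224,232) to (462,222).

```bash
python3 - <<'E'
from h import *
im=cv2.imread("pics/w6.png")
cv2.imwrite("pics/za1.png",cv2.resize(im[200:315,260:420],None,fx=5,fy=5,interpolation=cv2.INTER_CUBIC))
m=np.load("w6.npy",allow_pickle=True)[0]
A=onz(m,(214.5,114.5),.057);B=onz(m,(466,117),.057);print(A,B,np.linalg.norm(A-B))
ey=(A-B)/np.linalg.norm(A-B);ex=np.array([ey[1],-ey[0],0]);c=(A+B)/2-.055*ex;print("jig yaw",np.degrees(np.arctan2(ex[1],ex[0])),c)
J=lambda uv,z:((onz(m,uv,z)-c)@np.array([ex,ey,[0,0,1]]).T).round(4)
for n,uv,z in [("sb front L",(358,266),.03),("sb front R",(399,266),.03),("sb back L",(359,303.5),.03),("sb back R",(399,304),.03),("tile nl",(223.5,232),.026),("tile nr",(462,222),.026),("tile fl",(217,163),.026),("tile fr",(463,153),.026),("cor",(165,69),.012),("cor",(514,70),.012),("cor",(187,296),.012),("cor",(489,297),.012)]: print(n,J(uv,z))
E
```

```text
[0.63516828 0.01537753 0.057     ] [ 0.60195575 -0.12944008  0.057     ] 0.14857728876839346
jig yaw -12.916868481217346 [ 0.56495377 -0.04473674  0.057     ]
sb front L [-0.0506 -0.0147 -0.027 ]
sb front R [-0.0503 -0.0442 -0.027 ]
sb back L [-0.0804 -0.0163 -0.027 ]
sb back R [-0.0805 -0.046  -0.027 ]
tile nl [-0.0273  0.0815 -0.031 ]
tile nr [-0.0182 -0.0877 -0.031 ]
tile fl [ 0.0218  0.0829 -0.031 ]
tile fr [ 0.0302 -0.0838 -0.031 ]
cor [ 0.0836  0.1184 -0.045 ]
cor [ 0.0852 -0.1179 -0.045 ]
cor [-0.0848  0.1178 -0.045 ]
cor [-0.083  -0.1198 -0.045 ]
```

View pics/za1.png

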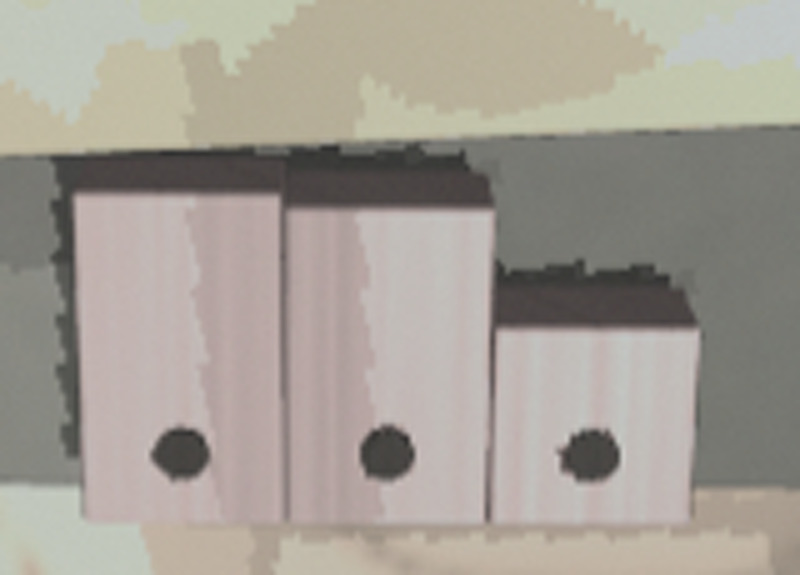

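```bash
python3 -m creep '-.005 -.007 -.036 -.142 .2; -.01 -.014 -.073 -.284 .2; -.01 -.021 -.109 -.426 .2; -.01 -.028 -.145 -.568 .2; -.01 -.035 -.181 -.71 .2; -.01 -.043 -.218 -.852 .2; -.01 -.05 -.254 -.994 .2; -.01 -.057 -.29 -1.136 .2; -.01 -.064 -.327 -1.278 .2; -.01 -.071 -.363 -1.42 .2'
python3 -m creep '0 0 0 -.14 .2; 0 0 0 -.28 .2; 0 0 0 -.42 .2; 0 0 0 -.56 .2; 0 0 0 -.7 .2; 0 0 0 -.72 .2; 0 0 0 -.72 .2; 0 0 0 -.72 .2'
python3 - <<'E'
from h import *
p,Rm,s=tool();m=optics.camera_model("wrist")
im=optics.grab_frame("wrist");cv2.imwrite("pics/w7.png",im);np.save("w7.npy",np.array([m],dtype=object),allow_pickle=True);print(p,Rm,s["q"],s["grip_width"])
E
```

```text
time_s: 10.15
eef_pos: [0.5618, 0.3346, 0.1866]
eef_rot: [0.697, 0.128, 0.695, -0.125]
force: [0.7, 0.5, 0.1]
grip_width: 0.0683
time_s: 10.95
eef_pos: [0.5617, 0.3349, 0.186]
eef_rot: [0.697, -0.125, 0.694, 0.127]
force: [-0.2, 0.3, -0.4]
grip_width: 0.0682
[0.56173756 0.33489788 0.18601778] [[ 0.00363271 -0.35055508  0.93653507]
 [ 0.00439926  0.93653779  0.35053903]
 [-0.99998372  0.00284666  0.00494435]] [0.43063669 0.47237883 1.44270173 0.00264072 1.22137567 0.07158079] 0.06823289513181875
```

View pics/w7.png

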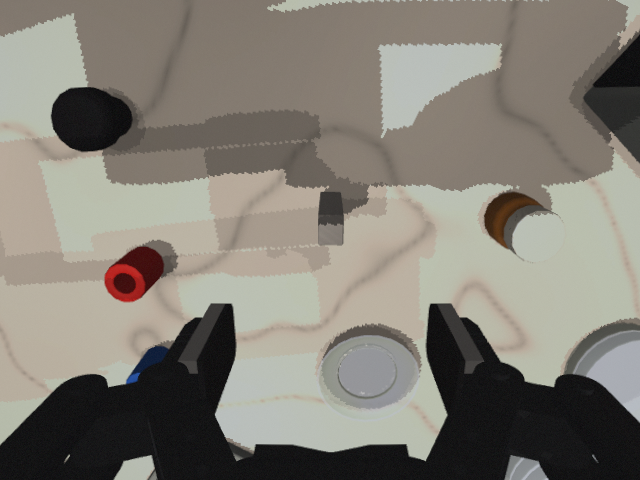

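```bash
python3 - <<'E'
from h import *
im=cv2.imread("pics/w7.png")
cv2.imwrite("pics/zb1.png",cv2.resize(im[180:260,300:360],None,fx=8,fy=7,interpolation=cv2.INTER_CUBIC))
E
```

```text
(no output)
```

View pics/zb1.png

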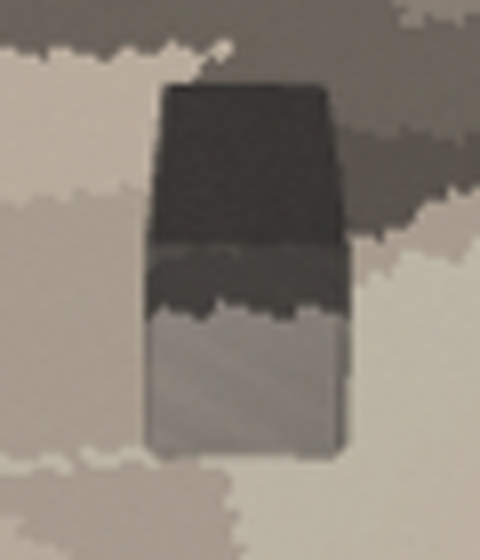

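```bash
python3 - <<'E'
from h import *
m=np.load("w7.npy",allow_pickle=True)[0];p,Rm,s=tool()
L=[(318.4,214.7),(343.75,214.7),(343.4,245.4),(318.4,245.4)]
P=np.array([onz(m,q,.07) for q in L]);T=(P-p)@Rm;print(T.round(4),T.mean(0),P.mean(0))
B=np.array([onz(m,(300+q[0]/8,180+q[1]/7),0) for q in [(162,87),(326,87)]]);print(((B-p)@Rm).round(4))
E
```

```text
[[ 0.1162  0.0078 -0.008 ]
 [ 0.1162  0.0078  0.0076]
 [ 0.1162 -0.0123  0.0076]
 [ 0.1161 -0.0123 -0.0082]] [ 0.11617739 -0.00222499 -0.00025809] [0.562783   0.33313727 0.07      ]
[[ 0.1862  0.0066 -0.0085]
 [ 0.1862  0.0066  0.0073]]
```

```bash
python3 -m creep '.04 -.002 0 0 .3; .08 -.003 0 0 .4; .12 -.003 0 0 .4; .15 -.003 0 0 .4; .159 -.003 0 0 .4; .159 -.003 0 0 .4; .159 -.003 0 0 .4; .159 -.003 0 0 1; .159 -.003 0 0 1; .159 -.003 0 0 1'; python3 -m creep '0 0 0 0 1;0 0 0 0 1; 0 0 0 0 1;0 0 0 0 1'
```

```text
time_s: 12.0
eef_pos: [0.5644, 0.3331, 0.0288]
eef_rot: [0.698, -0.125, 0.693, 0.128]
force: [-0.0, 0.8, 5.3]
grip_width: 0.015
time_s: 12.4
eef_pos: [0.5644, 0.3331, 0.0288]
eef_rot: [0.698, -0.125, 0.693, 0.128]
force: [-0.5, -0.7, 0.4]
grip_width: 0.0153
```

```bash
python3 -m creep '-.04 0 0 0 1; -.08 -.01 -.005 0 1; -.1 -.049 -.024 .06 1; -.1 -.088 -.044 .14 1; -.1 -.13 -.064 .22 1; -.1 -.17 -.084 .3 1; -.1 -.21 -.104 .38 1; -.1 -.25 -.124 .45 1; -.1 -.29 -.144 .52 1; -.1 -.33 -.164 .58 1'; python3 -m creep '0 -.032 0 0 1; 0 -.032 0 0 1'; python3 - <<'E'
from h import *
p,Rm,s=tool();print(p,Rm,s["grip_width"])
E
```

```text
time_s: 13.4
eef_pos: [0.5254, -0.0356, 0.1265]
eef_rot: [0.705, 0.081, 0.701, -0.077]
force: [1.4, -0.1, -0.4]
grip_width: 0.0153
time_s: 13.6
eef_pos: [0.5175, -0.0705, 0.1261]
eef_rot: [0.704, 0.082, 0.701, -0.079]
force: [0.1, 0.0, -0.9]
grip_width: 0.0152
[ 0.51748252 -0.07052619  0.12611788] [[ 0.00539227  0.22621964  0.97406139]
 [ 0.00433888  0.97406109 -0.22624359]
 [-0.99997605  0.0054463   0.00427086]] 0.01521756052636459
```

```bash
python3 -m creep '0 0 0 0 1; 0 0 0 0 1;0 0 0 0 1'; python3 - <<'E'
from h import *
p,Rm,s=tool();m=optics.camera_model("wrist")
im=optics.grab_frame("wrist");cv2.imwrite("pics/w8.png",im);np.save("w8.npy",np.array([m],dtype=object),allow_pickle=True);np.savez("t8.npz",p=p,R=Rm);print(p,s["joint_velocities"])
im=optics.grab_frame("side");cv2.imwrite("pics/s8.png",im)
cv2.imwrite("pics/zs8.png",cv2.resize(im[150:300,265:405],None,fx=4,fy=4,interpolation=cv2.INTER_CUBIC))
E
```

```text
time_s: 13.9
eef_pos: [0.5176, -0.0695, 0.126]
eef_rot: [0.704, 0.082, 0.701, -0.078]
force: [-0.0, -0.1, -1.1]
grip_width: 0.0154
[ 0.5175686  -0.06946889  0.12603703] [ 0.00516047 -0.00130651 -0.00111604 -0.00046167 -0.00043411 -0.00044981]
```

View pics/w8.png

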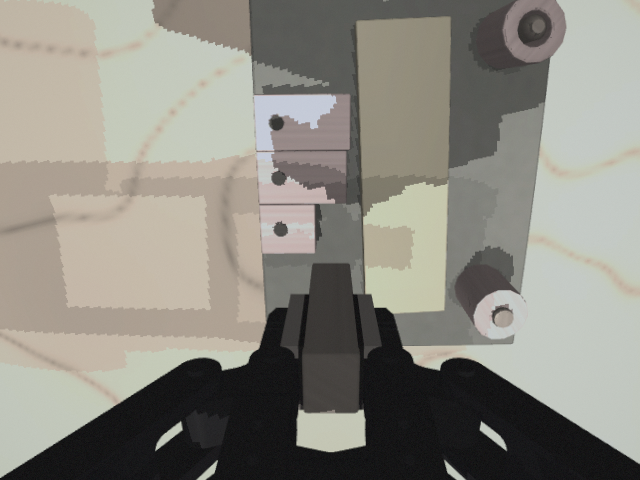

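View pics/zs8.png

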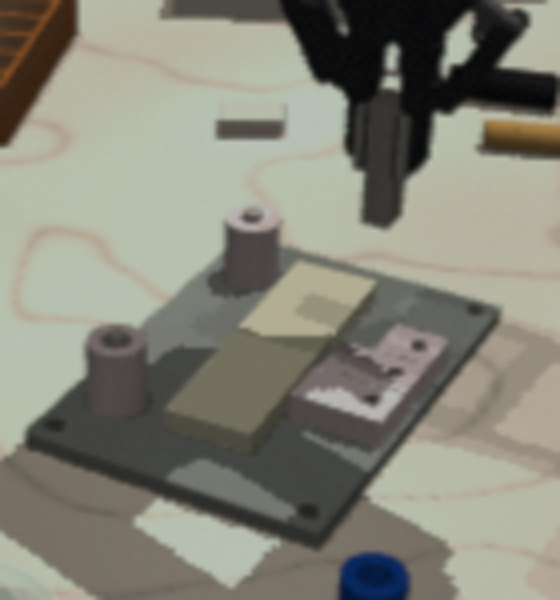

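```bash
python3 - <<'E'
from h import *
m=np.load("w8.npy",allow_pickle=True)[0];d=np.load("t8.npz");p,Rm=d["p"],d["R"]
t=lambda uv,z:((onz(m,uv,z)-p)@Rm).round(4)
for n,uv,z in [("bl",(260,205),.03),("br far",(315.5,205),.03),("br near",(316,252.5),.03),("bl near",(262,252.5),.03),("tile e",(361.5,205),.026),("tile e",(363,252),.026),("pin",(536,26),.057),("stop",(503,318),.057),("sp bot L",(312,263.5),p[2]-.028),("sp bot R",(350,263.5),p[2]-.028),("sp top",(303,411),p[2]+.042),("sp top",(357,411),p[2]+.042),("sp topfar",(306,352),p[2]+.042),("sp topfar",(357,352),p[2]+.042)]:
    print(n,t(uv,z), onz(m,uv,z).round(4))
im=cv2.imread("pics/w8.png");cv2.imwrite("pics/zc1.png",cv2.resize(im[190:420,240:400],None,fx=3.5,fy=2.6,interpolation=cv2.INTER_CUBIC))
E
```

```text
bl [ 0.096   0.0186 -0.0406] [ 0.4827 -0.0417  0.03  ]
br far [ 0.0961  0.0186 -0.0091] [ 0.5134 -0.0489  0.03  ]
br near [ 0.0959 -0.0101 -0.0091] [ 0.5069 -0.0768  0.03  ]
bl near [ 0.0958 -0.01   -0.0409] [ 0.476  -0.0696  0.03  ]
tile e [0.1002 0.0175 0.0173] [ 0.5389 -0.0558  0.026 ]
tile e [ 0.1001 -0.0113  0.0188] [ 0.5339 -0.0842  0.026 ]
pin [0.07   0.1099 0.0939] [0.6341 0.0169 0.057 ]
stop [ 0.0692 -0.0392  0.0952] [ 0.6019 -0.1287  0.057 ]
sp bot L [ 0.028   0.01   -0.0084] [ 0.5117 -0.0577  0.098 ]
sp bot R [0.0281 0.01   0.0076] [ 0.5274 -0.0613  0.098 ]
sp top [-0.0421 -0.0071 -0.0084] [ 0.5075 -0.0747  0.168 ]
sp top [-0.042  -0.0072  0.0069] [ 0.5224 -0.0782  0.168 ]
sp topfar [-0.042   0.0123 -0.0072] [ 0.5131 -0.056   0.168 ]
sp topfar [-0.0419  0.0123  0.0065] [ 0.5264 -0.0592  0.168 ]
```

View pics/zc1.png

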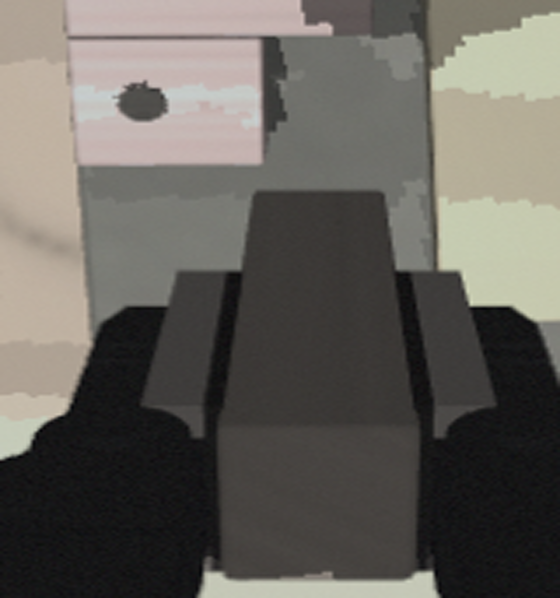

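Wrist view: the bay (between the block's front edge at u≈315 and the tile edge at u≈362) is about 27 mm wide. The spacer's lower end is measured at tool (y 0.000, z −0.0004), so I need ty 4.3 mm and tz 5 mm.

```bash
python3 -m creep '0 .0043 .005 0 1; .02 .0043 .005 0 1; .04 .0043 .005 0 1; .055 .0043 .005 0 1; .055 .0043 .005 0 1; .055 .0043 .005 0 1'; python3 - <<'E'
from h import *
p,Rm,s=tool();m=optics.camera_model("wrist")
im=optics.grab_frame("wrist");cv2.imwrite("pics/w9.png",im)
t=lambda uv,z:((onz(m,uv,z)-p)@Rm).round(4)
print(p,Rm,s["force"])
for P in [(.4827,-.0417,.03),(.5134,-.0489,.03),(.5339,-.0842,.026)]: print(((np.array(P)-p)@Rm).round(4),proj(m,P))
E
```

```text
time_s: 14.6
eef_pos: [0.5241, -0.0657, 0.0712]
eef_rot: [0.704, 0.082, 0.701, -0.078]
force: [-0.3, 0.8, -0.7]
grip_width: 0.0153
[ 0.52407791 -0.06567941  0.07117582] [[ 0.00501508  0.2239748   0.97458203]
 [ 0.00468734  0.97457832 -0.22399807]
 [-0.99997644  0.00569157  0.00383774]] [-0.29507963  0.80490452 -0.66677606]
[ 0.0411  0.0139 -0.0459] [230.14194717 244.80304545]
[ 0.0412  0.0137 -0.0143] [300.01408703 245.00155188]
[ 0.0451 -0.0161  0.0135] [360.01722268 300.9075537 ]
```

View pics/w9.png

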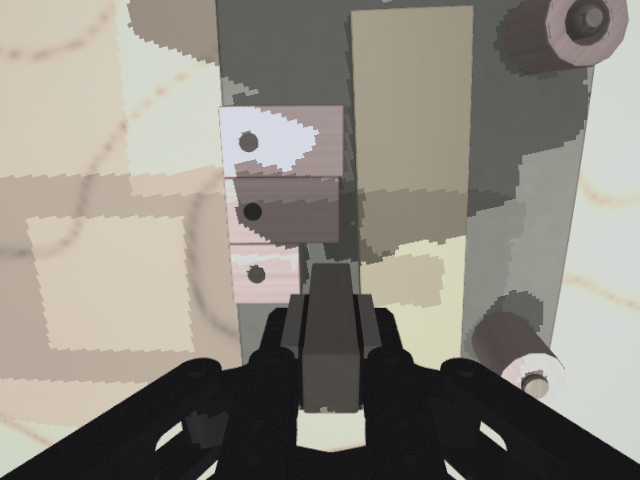

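Aligned: about 6 mm clearance on both sides. Lowering.

```bash
python3 -m creep '.01 0 0 0 1; .02 0 0 0 1; .026 0 0 0 1; .029 0 0 0 1; .029 0 0 0 1; .029 0 0 0 1'; python3 - <<'E'
from h import *
p,Rm,s=tool();m=optics.camera_model("wrist")
im=optics.grab_frame("wrist");cv2.imwrite("pics/w10.png",im)
im=optics.grab_frame("side")
cv2.imwrite("pics/zs10.png",cv2.resize(im[180:300,265:405],None,fx=5,fy=5,interpolation=cv2.INTER_CUBIC))
print(p,Rm,s["force"])
for P in [(.4827,-.0417,.03),(.5134,-.0489,.03),(.5339,-.0842,.026)]: print(((np.array(P)-p)@Rm).round(4),proj(m,P))
E
```

```text
time_s: 15.25
eef_pos: [0.5247, -0.0658, 0.0426]
eef_rot: [0.705, 0.082, 0.701, -0.078]
force: [-0.3, -0.1, -0.5]
grip_width: 0.0155
[ 0.52468427 -0.06581032  0.0426213 ] [[ 0.00606108  0.22413023  0.97454036]
 [ 0.00438822  0.97454291 -0.22415811]
 [-0.999972    0.00563513  0.00492325]] [-0.34125553 -0.09757977 -0.52984715]
[ 0.0125  0.014  -0.0464] [212.55092022 268.70468033]
[ 0.0126  0.0139 -0.0148] [293.67545443 268.97260713]
[ 0.0166 -0.0159  0.013 ] [363.14649468 331.4012358 ]
```

View pics/w10.png

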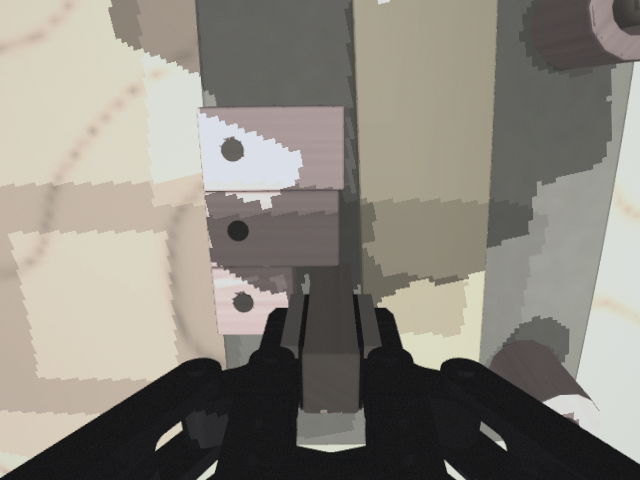

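View pics/zs10.png

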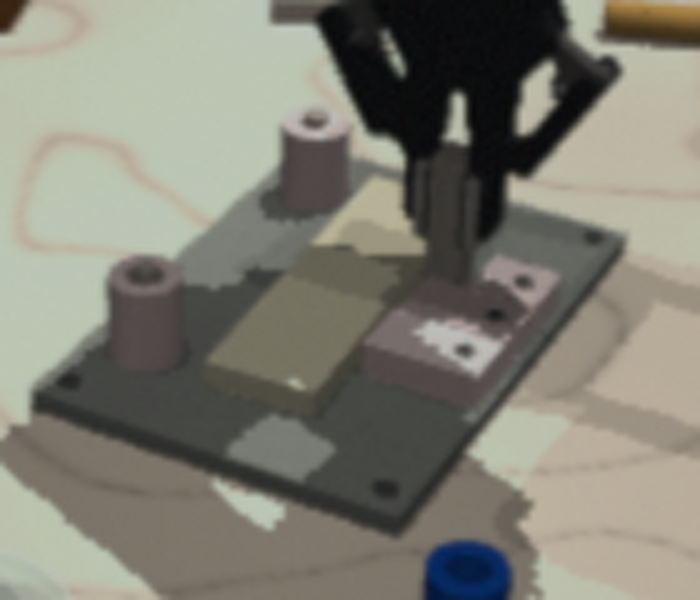

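Spacer is in the bay. Now pushing along +z in small steps.

```bash
python3 -m creep '.001 0 .002 -.006 1; .001 0 .004 -.008 1; .001 0 .006 -.008 1; .001 0 .008 -.008 1; .001 0 .01 -.008 1; .001 0 .012 -.008 1; .001 0 .013 -.008 1; .001 0 .014 -.008 1; .001 0 .015 -.008 1; .001 0 .015 -.008 1'; python3 -m creep '0 0 .001 0 1; 0 0 .002 0 1; 0 0 .002 0 1'
```

```text
time_s: 16.35
eef_pos: [0.5396, -0.0692, 0.0419]
eef_rot: [0.705, 0.079, 0.701, -0.075]
force: [-2.0, -0.1, -1.2]
grip_width: 0.0153
time_s: 16.65
eef_pos: [0.5411, -0.0695, 0.0418]
eef_rot: [0.705, 0.079, 0.701, -0.075]
force: [-2.8, 1.3, -0.5]
grip_width: 0.0156
```

```bash
python3 -m creep '0 0 .001 0 1; 0 0 .002 0 1; 0 0 .002 0 1'; python3 -m creep '0 0 .001 0 1; 0 0 .002 0 1; 0 0 .002 0 1'
```

```text
time_s: 16.95
eef_pos: [0.5416, -0.0694, 0.0415]
eef_rot: [0.704, 0.079, 0.702, -0.075]
force: [-4.6, 1.6, 1.7]
grip_width: 0.0151
time_s: 17.25
eef_pos: [0.5417, -0.0694, 0.0411]
eef_rot: [0.702, 0.079, 0.703, -0.075]
force: [-6.0, 2.7, 0.9]
grip_width: 0.0153
```

```bash
python3 -m creep '0 0 .003 0 1; 0 0 .003 0 1; 0 0 .003 0 1'; python3 - <<'E'
from h import *
p,Rm,s=tool();m=optics.camera_model("wrist");np.save("w11.npy",np.array([m],dtype=object),allow_pickle=True)
im=optics.grab_frame("wrist");cv2.imwrite("pics/w11.png",im)
im=optics.grab_frame("side");cv2.imwrite("pics/s11.png",im)
cv2.imwrite("pics/zs11.png",cv2.resize(im[180:300,265:405],None,fx=5,fy=5,interpolation=cv2.INTER_CUBIC))
print(p,Rm,s["force"])
E
```

```text
time_s: 17.55
eef_pos: [0.5419, -0.0694, 0.0408]
eef_rot: [0.701, 0.079, 0.705, -0.075]
force: [-9.0, 1.7, 5.2]
grip_width: 0.0155
[ 0.54190217 -0.06942838  0.04079847] [[-0.00593529  0.21638158  0.97629083]
 [ 0.00749232  0.97629025 -0.2163359 ]
 [-0.99995432  0.00603066 -0.00741577]] [-9.02404679  1.69088675  5.21094975]
```

View pics/w11.png

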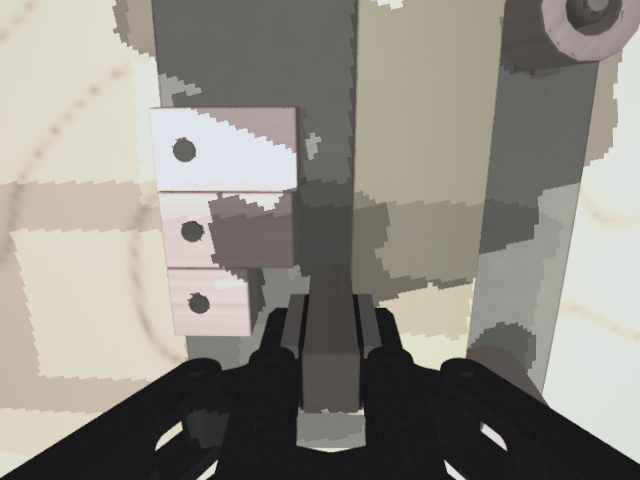

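View pics/zs11.png

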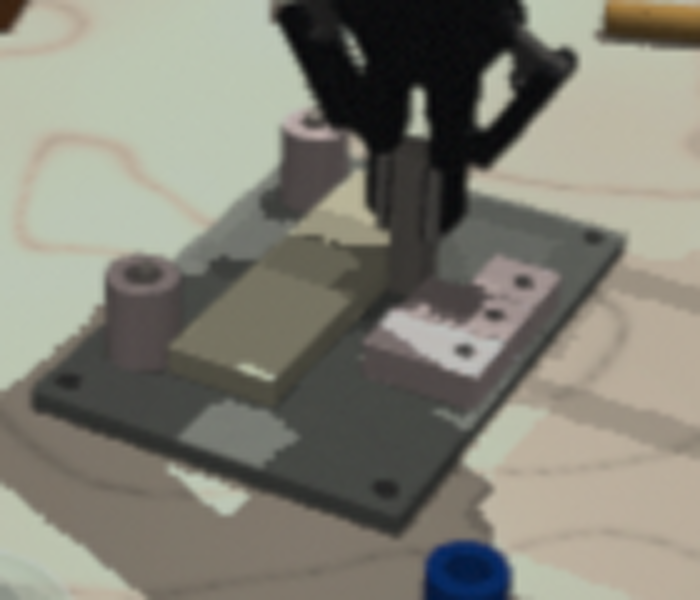

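```bash
python3 - <<'E'
from h import *
im=cv2.imread("pics/w11.png");m=np.load("w11.npy",allow_pickle=True)[0]
p,Rm,s=tool()
t=lambda uv,z:((onz(m,uv,z)-p)@Rm)
def ang(a,b,z):
    A,B=onz(m,a,z),onz(m,b,z);d=A-B;return np.degrees(np.arctan2(-d[0],d[1])).round(2),t(a,z).round(4),t(b,z).round(4)
print("tile far",ang((503,50),(473,290),.026));print("tile near",ang((358,5),(352,262),.026))
print("block back",ang((150,108),(174.5,335),.03));print("plate +x",ang((600,65),(545,395),.012));print("plate -x",ang((153,5),(189,360),.012))
cv2.imwrite("pics/zd.png",cv2.resize(im[0:130,440:640],None,fx=4,fy=4,interpolation=cv2.INTER_CUBIC))
cv2.imwrite("pics/ze.png",cv2.resize(im[260:400,400:560],None,fx=4,fy=4,interpolation=cv2.INTER_CUBIC))
E
```

```text
tile far (np.float64(-13.87), array([0.0149, 0.0937, 0.0586]), array([0.0144, 0.0039, 0.0565]))
tile near (np.float64(-13.01), array([0.0154, 0.1073, 0.0086]), array([0.0148, 0.0159, 0.0078]))
block back (np.float64(-13.13), array([ 0.0117,  0.0745, -0.0634]), array([ 0.0112, -0.0147, -0.0644]))
plate +x (np.float64(-12.25), array([0.0286, 0.0907, 0.1023]), array([ 0.0277, -0.0584,  0.1029]))
plate -x (np.float64(-12.78), array([ 0.0299,  0.111 , -0.0658]), array([ 0.029 , -0.0387, -0.0665]))
```

View pics/zd.png

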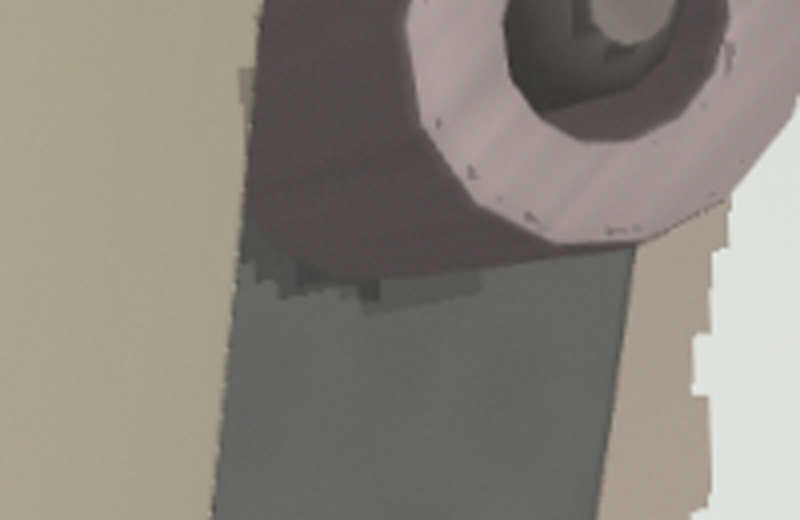

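View pics/ze.png

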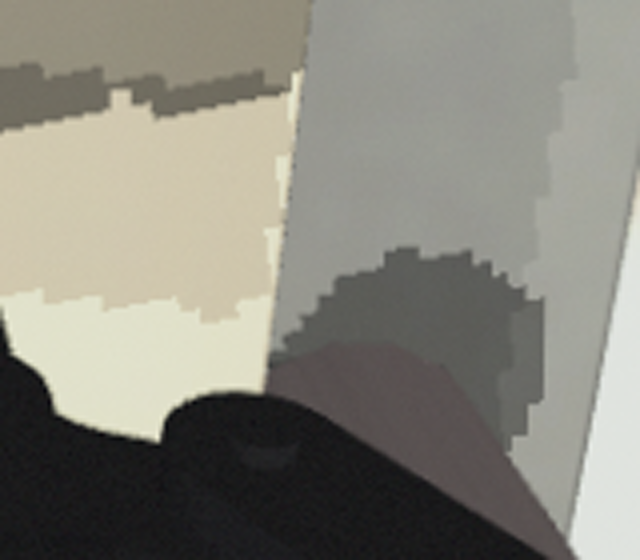

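```bash
python3 -m creep '-.0005 0 .002 0 1; -.0005 0 .004 0 1; -.0005 0 .006 0 1; -.0005 0 .006 0 1; -.0005 0 .006 0 1; -.0005 0 .006 0 1; -.0005 0 .006 0 1; -.0005 0 .006 0 1'; python3 - <<'E'
from h import *
for n in "side","top":
    im=optics.grab_frame(n);cv2.imwrite(f"pics/{n}12.png",im)
im=optics.grab_frame("wrist");cv2.imwrite("pics/w12.png",im)
p,Rm,s=tool();print(p,Rm,s["force"],s["wrist_torque"],s["grip_width"],s["joint_velocities"])
E
```

```text
time_s: 18.45
eef_pos: [0.5423, -0.0695, 0.0408]
eef_rot: [0.697, 0.08, 0.709, -0.074]
force: [-14.5, 2.8, 11.4]
grip_width: 0.0153
[ 0.5422469  -0.06944496  0.04083659] [[-0.01593041  0.21612381  0.976236  ]
 [ 0.00971765  0.97634725 -0.21598986]
 [-0.99982588  0.00604592 -0.01765382]] [-13.95398261   2.36811787  11.84191534] [ 0.45207054  2.66765863 -0.05434259] 0.01505577015221516 [-0.00095735  0.00060541 -0.00189573  0.00036675  0.00293155  0.00088477]
```

View pics/w12.png

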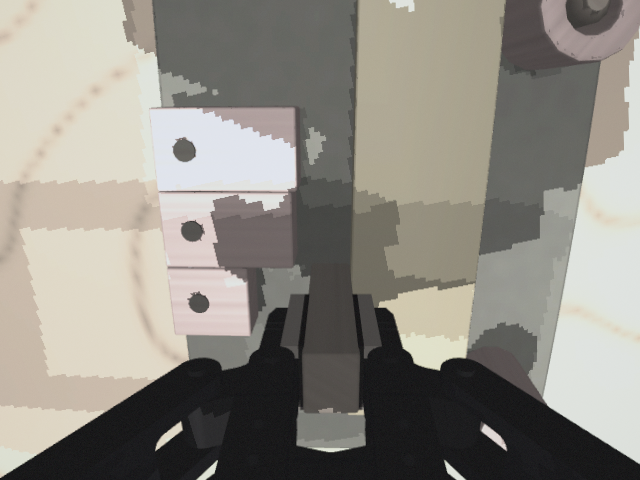

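View pics/side12.png

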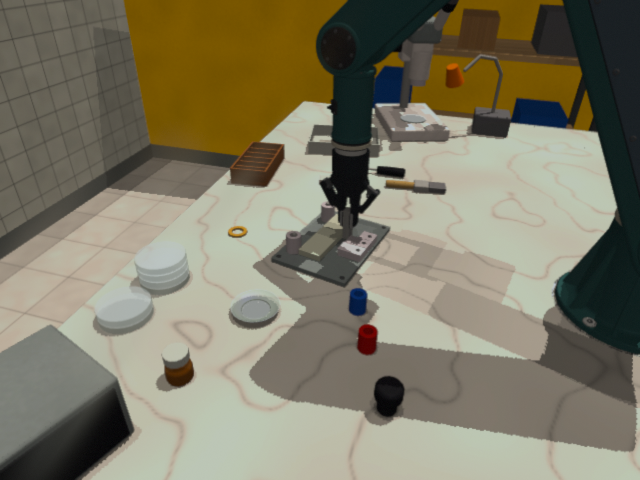

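Holding steady at about 14 N horizontal. The tile edge sits at roughly jig x 39 mm at the stop and 41 mm at the sleeve, which fits the sleeve being pushed back through its 2 mm play. Handing in.

```bash
python3 - <<'E'
from rig import bot
print(bot.finish_job())
E
```

```text
the job is handed in; nothing more can be done
None
```

I finished both parts of the job and handed it in at about 18.6 s. The hand-in gives no verdict, so these are my own last checks.

- **Sleeve:** I put it over the bare pin, pressed it down until it bottomed at the expected height, and let go. A wrist picture after I let go showed it seated on the pin.
- **Spacer:** It stands upright in the wide bay in front of the set-back block. Its lower end came out about 1 mm above the plate, or just touching it.
- **Tile:** I pushed it with the spacer until it stopped. Its far edge measured about 39 mm in jig x near the stop side and 41 mm near the sleeve. That matches contact with both, with the sleeve pushed back through its 2 mm play. The skew is about 0.015 rad.
- **Hold at hand-in:** The arm was still and still gripping the spacer (opening 15 mm), with about 14 N horizontal force at the wrist. The fingertips were about 15 mm above the tile top.
- **Bystanders:** The last side picture showed nothing else out of place.

**Checks that disagreed or were indirect:**
- The side camera disagreed with the other two by a few mm, so I relied on the wrist and top cameras.
- There was also about 12 N upward on the wrist, probably the spacer's foot touching the plate. Some of the 14 N may therefore go into the plate rather than the tile; I estimate at least 8 N on the tile.
- The separate contact forces on the sleeve and the stop could not be measured.

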